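Sort the mirror-image plate-holder jaws into the covered case

TASK

Push the case's two-panel dust cover back at its fold bar until both panels are fully collapsed upright at the far edge. Then put the left-hand plate-holder jaw in the blue tray and the right-hand jaw in the yellow tray, each set down (not dropped) flat on the tray floor with its grip tab up, wholly inside the tray. Leave the cover folded back, and the blower, the brush and the loupe where they are.

Things in the scene. Friction and masses are not known exactly. Their poses are not given: they have to be found in the camera images.
- cover (a joint): Slope (rad) of both panels of the clear bifold dust cover: 0 = flat over the trays, 1.4 = end stop, collapsed upright at the case's far edge. Starts at 0.4 to 0.75. The back panel is hinged to the case, the front panel's free edge runs on the side walls. Each is 120 mm long, 310 wide, 5 thick. Friction holds it where left; pushing the fold bar to the far edge takes 2 to 8 N.
- cover_hinge (a point): Middle of the fixed hinge line (along the case's y) of the back panel: case x = +120, z = 66 mm. With the cover at slope q the fold lies 120 cos(q) mm before it (towards the case's -x) and 120 sin(q) mm above it; the front panel's free edge lies 240 cos(q) mm before it at its height.
- fold_bar (a point): Middle of the orange round bar (12 mm diameter, 240 long, along the case's y) fixed 25 mm straight above the cover's fold by brackets 100 mm either side of its middle. It stays straight above the fold: pushed towards the case's +x edge it rises along an arc of 120 mm radius centred 25 mm above cover_hinge.
- case: Black open case, fixed, 250 (x) x 340 (y) mm, walls 8 mm thick and 62 mm high, floor 5 mm. Origin: centre of its underside; x towards its far edge (away from the robot), y to its left side. It may stand on the robot's left or right. Both trays are inside, under the cover, side by side along y, nearer its -x wall.
- left_tray: The blue tray, for the left-hand jaw, fixed in the case; it may be on either side of the case. Outside 172 (x) x 135 (y) x 18 mm, walls 5 mm, inside 162 x 125 mm. Origin: centre of its underside; the inner floor is 5 mm above it; x is its long direction, z up. A white silhouette of the left-hand jaw is printed on its floor.
- right_tray: The yellow tray, for the right-hand jaw, fixed in the case; it may be on either side of the case. Outside 172 (x) x 135 (y) x 18 mm, walls 5 mm, inside 162 x 125 mm. Origin: centre of its underside; the inner floor is 5 mm above it; x is its long direction, z up. A white silhouette of the right-hand jaw is printed on its floor.
- left_jaw: Left-hand jaw: flat aluminium L, 10 mm thick, loose, 0.2 kg, coloured like its mirror twin, black tab up. With the short arm at the far end, it points left. Origin: underside, below the tab; x along the long arm (x -72 to 48 mm, 28 wide, centred on y = -5 mm) to the end with the short arm (28 wide, x 20 to 48, with a rubber pad), which points to +y, ending at y = +54 mm.
- right_jaw: Right-hand jaw: flat aluminium L, 10 mm thick, loose, 0.2 kg, coloured like its mirror twin, black tab up. With the short arm at the far end, it points right. Origin: underside, below the tab; x along the long arm (x -72 to 48 mm, 28 wide, centred on y = +5 mm) to the end with the short arm (28 wide, x 20 to 48, with a rubber pad), which points to -y, ending at y = -54 mm.
- left_tab (a point): Centre of the top of the left-hand jaw's black grip tab, 50 mm above the jaw's underside. The tab is 40 mm long along the jaw's x, 14 mm thick along its y, and rises 40 mm from the arm's top face (z = 10 to 50 mm): pinch it across its thickness from above. The jaw's axes apply.
- right_tab (a point): Centre of the top of the right-hand jaw's black grip tab, 50 mm above the jaw's underside. The tab is 40 mm long along the jaw's x, 14 mm thick along its y, and rises 40 mm from the arm's top face (z = 10 to 50 mm): pinch it across its thickness from above. The jaw's axes apply.
- card: White card on the mat, fixed, 250 x 360 x 3 mm, on which both jaws lie at the start, in any order and turned. Origin: centre of its underside.
- blower: Blue rubber air blower standing nozzle up, 78 mm across, 145 mm tall, just beyond the card; bystander. Origin: centre of its foot.
- brush: Dusting brush, 160 mm long, lying on the robot's side of the card; bystander. Origin: its middle, underside.
- loupe: Black loupe, 50 mm across, 50 mm tall, standing on the robot's side of the case; bystander. Origin: centre of its foot.
Things that resemble listed ones, but are neither listed nor needed, are in the scene too. What is shaped like the left_jaw but purple is not meant.

How it is judged:
By the outcome, as a careful person would: the job done as asked, in the order asked, and still so for the second after the job is handed in, with the robot touching nothing.
It also fails if it takes over 72 s, if anything falls off the work surface, if the arm or the gripper's body presses on something with over 40 N, if the wrist force passes 120 N, or if a joint passes its speed limit or range.

ROBOT

A 6-joint arm with a two-finger parallel gripper is mounted at the origin on the work surface. World frame = base frame: x ahead of the robot, y to its left, z up, the work surface at z = 0. Lengths are in m, angles in degrees, forces in N, time in s.
With the tool pointing down it reaches from about 0.4 to 0.825 m from the base axis. Payload 7 kg.
Tool frame: the origin (TCP) lies midway between the tips of the shut fingers; the grasp point (between the pads) lies 19 mm behind it; z points along the fingers, y is the direction in which the jaws open and shut (so a half turn about z gives the same grasp; the last joint's range is limited). The gripper opens to 88 mm and grips with 3 to 60 N. Pads are 19 mm wide; open, the fingers measure 130 mm over their backs; the gripper's body (78 mm by 193 mm) begins 47 mm behind the grasp point.
Start: joints at [-59.582, 20.546, 0.682, 0, -70.136, -16.507], TCP at [0.162, -0.655, 0.227] pointing down, gripper open.
Joint ranges: [-176.03, 176.03], [-82.01, 121.73], [-58.28, 71.71], [-173.87, 95.51], [-174.79, -0.11], [-173.66, 173.66]. Speed limits (degrees/s): [136.94, 136.94, 172.46, 180, 180, 180].

INTERFACE

Orientations are given as [roll, pitch, yaw] about the fixed x, y, z axes, in that order (R = Rz(yaw) Ry(pitch) Rx(roll)).
In Python, from plant import ctrl, snapshot gives the robot as it stands.
- The arm moves only by the shell command python3 -m pendant 'ROWS'. ROWS is JSON, a list of rows, each a list of 7 numbers: the shift along the tool's x, y, z in m, then the turn, a rotation vector about the tool's x, y, z in rad, then the opening, from -1 (shut) to 1 (fully open), so that 0 is half open. In form: [[x, y, z, ax, ay, az, jaw], ...]. A call has 1 to 12 rows; each row is the pose to reach, as a shift and turn from the pose commanded when the call began, along the tool's axes at that moment; what a row does not reach only later rows make up. A row lasts 1/8 s, in which the tool goes at most 62.5 mm and 10.7 degrees, less where a joint would pass 70% of its speed; a pose out of reach is approached as far as the arm can. A call with a gripper value outside its range is refused whole. The fingers move at their own pace and stop on an object; the grip force is fixed at half the most. Time passes only in rows, so rows that repeat a pose let the fingers close. It gives the time, the measured TCP pose, the force and the opening at its end, in the units of the state.
- ctrl.get_obs(): the state, without advancing time (a new reading comes with each control period).
- snapshot(name): name is "scene" or "top"; returns a dict with "image" (480x640x3 uint8, blue, green, red), "mtx" (3x3 intrinsics, pixels), "k1" (the pictures are not rectified: a ray, as slopes to the right and down, at radius r is drawn at 1 + k1 r^2 times it, then the intrinsics apply), "eye" and "attitude" of the camera in the world. Camera axes: x right, y up, looking along -z (the intrinsics and any distortion apply to the point x, -y, -z); pixel columns grow to the right and rows downward; lengths in m; the calibration is good to about 2 mm. A picture is of the moment at which its call begins. There is no depth.
- ctrl.close_job(): hands the job in, once; it reports no verdict.
The state is a dict: "clock": time; "joint_pos": joint angles; "qvel": joint speeds; "tau": joint torques, N m; "tool_pos": TCP position; "orientation": TCP orientation; "force": force on the tool from outside, world axes, zero at the start; "moment": the same for the moment, N m; "opening": finger opening in m.
Only numpy, scipy, OpenCV 4.12 (cv2) and the standard library are available. Lean on these libraries where they do the work, as an engineer would, in place of code of your own. Each camera call takes 0.05 s, during which the arm holds its last target.

## Working session

There is one attempt and no reset: what is moved stays moved. The work goes in short steps, Python scripts to look and compute and a shell command to move; the robot and the scene stay as the last step left them, time stands still between calls to the robot, and variables do not carry over. Pictures are saved under pics/ and viewed, and the job is handed in when it is done.

```bash
ls; mkdir -p pics; python3 - <<'E'
from plant import ctrl, snapshot
import cv2
print(ctrl.get_obs())
for n in("scene","top"):
    s=snapshot(n); cv2.imwrite(f"pics/{n}0.png",s["image"]); print(n,s["mtx"],s["k1"],s["eye"],s["attitude"])
E
```

```text
pics
{'clock': 0.0, 'joint_pos': array([-5.95833334e+01,  2.05930225e+01,  6.34971997e-01, -1.99703088e-02,
       -7.01359982e+01, -1.65063925e+01]), 'qvel': array([ 0.01677783,  0.01528491, -0.0246684 ,  0.0172757 ,  0.02656282,
       -0.01105248]), 'tau': array([ 1.03608563e-03, -5.82722104e+01,  2.93054903e+01,  6.99698836e+00,
        7.00484510e-03, -2.01254147e-04]), 'tool_pos': array([ 0.1621261 , -0.65474664,  0.22561434]), 'orientation': array([ 1.79904493e+02, -8.72428319e-03, -1.66096520e+02]), 'force': array([-0.3674876 , -0.12999731, -0.31842917]), 'moment': array([0.02909304, 0.01989573, 0.05183761]), 'opening': 0.08764623435412942}
scene [[569.96062108   0.         311.129223  ]
 [  0.         569.96062108 233.27716063]
 [  0.           0.           1.        ]] -0.05395969220684407 [1.29588266 0.45648986 0.81024266] [ 51.08015452   0.44656161 118.47689905]
top [[542.88220756   0.         325.10434089]
 [  0.         542.88220756 235.21021229]
 [  0.           0.           1.        ]] -0.009334695706754968 [0.41340699 0.02096476 1.28856496] [  5.05090159   0.69617104 -90.91435841]
```

View pics/scene0.png

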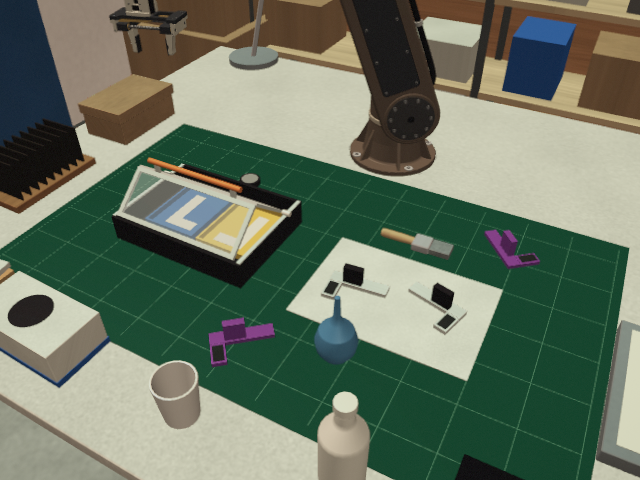

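View pics/top0.png

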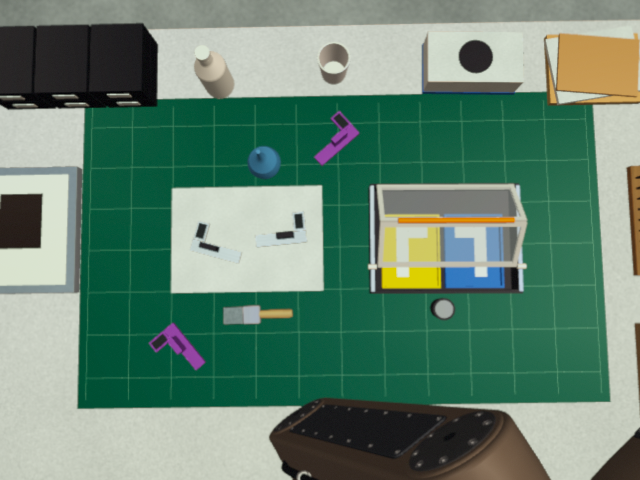

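The top view shows the case at right, around (447,238), with yellow on the left side and blue on the right. The card is at (247,240) with the two jaws on it, at (215,240) and (285,235). The purple decoys are off the card. Next come the helpers and zoomed crops.

```bash
cat > h.py <<'E'
import numpy as np, cv2
from scipy.spatial.transform import Rotation as Ro
from plant import ctrl, snapshot
class Cam:
    def __init__(s,n):
        d=snapshot(n); s.img=d["image"]; s.K=np.array(d["mtx"]); s.k1=d["k1"]; s.eye=np.array(d["eye"])
        s.R=Ro.from_euler('xyz',d["attitude"],degrees=True).as_matrix()
        s.dist=np.array([s.k1,0,0,0,0.])
    def ray(s,px):
        u=cv2.undistortPoints(np.array(px,float).reshape(-1,1,2),s.K,s.dist).reshape(-1,2)
        return np.c_[u[:,0],-u[:,1],-np.ones(len(u))]@s.R.T
    def plane(s,px,z):
        d=s.ray(px); return s.eye+d*((z-s.eye[2])/d[:,2])[:,None]
    def proj(s,P):
        p=(np.atleast_2d(P)-s.eye)@s.R; p=p*[1,-1,-1]
        return cv2.projectPoints(p.reshape(-1,1,3),np.zeros(3),np.zeros(3),s.K,s.dist)[0].reshape(-1,2)
def tri(c1,p1,c2,p2):
    a,b=c1.ray(p1)[0],c2.ray(p2)[0]; a/=np.linalg.norm(a); b/=np.linalg.norm(b)
    t=np.linalg.lstsq(np.c_[a,-b],c2.eye-c1.eye,rcond=None)[0]
    A=c1.eye+a*t[0];B=c2.eye+b*t[1]; return (A+B)/2,np.linalg.norm(A-B)
def crop(img,x0,y0,x1,y1,k,name):
    cv2.imwrite("pics/"+name,cv2.resize(img[y0:y1,x0:x1],None,fx=k,fy=k,interpolation=cv2.INTER_CUBIC))
E
python3 - <<'E'
from h import *
t=Cam("top"); s=Cam("scene")
crop(t.img,355,170,540,305,4,"case_t.png")
crop(t.img,165,180,330,300,4.5,"card_t.png")
crop(s.img,100,145,310,285,3.7,"case_s.png")
for n,c in(("t",t),("s",s)):
    h=cv2.cvtColor(c.img,cv2.COLOR_BGR2HSV)
    m=cv2.inRange(h,(5,180,150),(18,255,255))
    m[:100]=0 if n=="t" else m[:100]
    k,l,st,ce=cv2.connectedComponentsWithStats(m)
    for i in range(1,k):
        if st[i,4]>80: 
            p=np.argwhere(l==i)[:,::-1].astype(np.float32); print(n,st[i],ce[i],cv2.boxPoints(cv2.minAreaRect(p)).tolist())
E
```

```text
t [399 218 114   1 114] [455.5 218. ] [[512.0, 218.0], [512.0, 218.0], [399.0, 218.0], [399.0, 218.0]]
t [399 220 116   3 180] [448.04444444 221.35      ] [[398.9913330078125, 221.0000762939453], [514.0, 219.99998474121094], [514.0149536132812, 221.7216033935547], [399.00628662109375, 222.72169494628906]]
s [158 164  82  27 102] [199.91176471 177.39215686] [[157.76580810546875, 164.73377990722656], [158.24649047851562, 163.2276153564453], [239.0, 189.00001525878906], [238.51931762695312, 190.5061798095703]]
```

View pics/case_t.png

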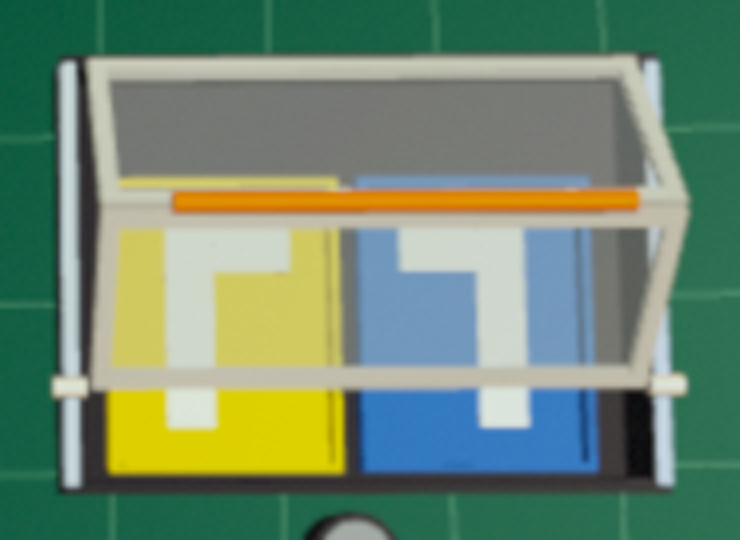

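View pics/card_t.png

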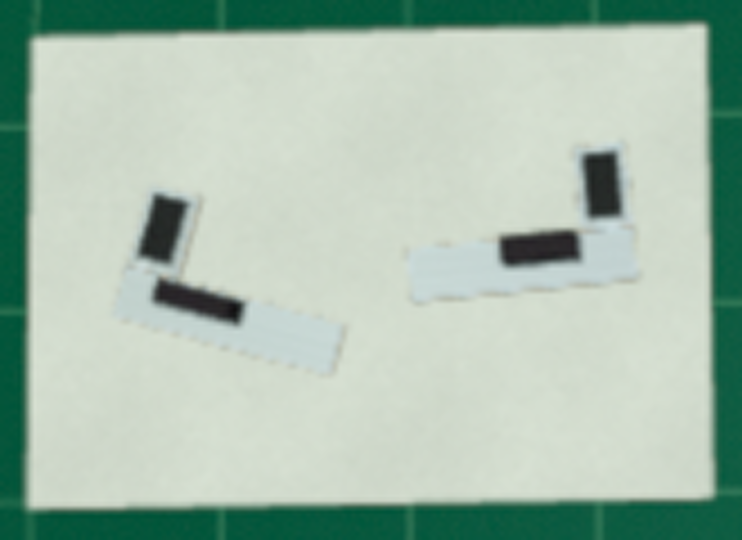

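View pics/case_s.png

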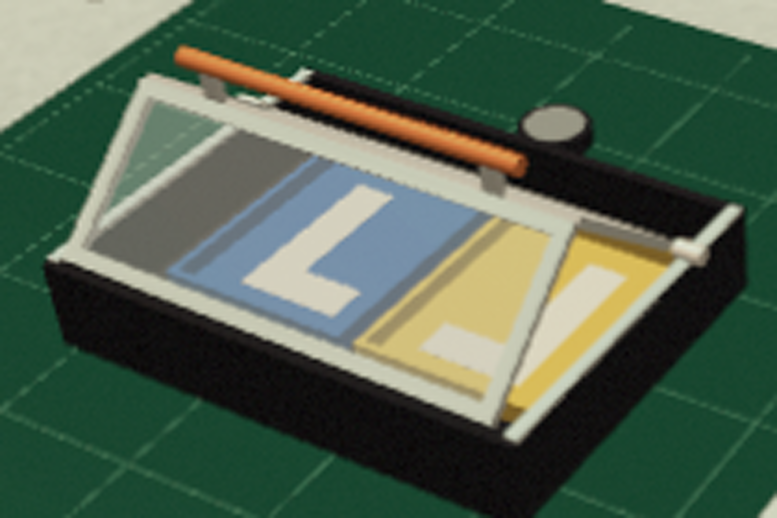

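```bash
python3 - <<'E'
from h import *
np.set_printoptions(precision=4,suppress=True)
t=Cam("top"); s=Cam("scene")
crop(s.img,280,235,510,380,3.4,"card_s.png")
T=[(398.25,220.7),(514.75,220.2)]; S=[(241.1,189.3),(149.2,160.4)]
for a,b in zip(T,S): print("bar",tri(t,a,s,b))
c=np.array([(57,62),(62,487),(657,58),(675,487)])/4+[355,170]
print("case corners z62",t.plane(c,.062))
# trays rims z=5+18
c=np.array([(107,472),(345,472),(360,472),(598,472)])/4+[355,170]
print("tray front corners z23",t.plane(c,.023))
h=cv2.cvtColor(t.img,cv2.COLOR_BGR2HSV)
m=cv2.inRange(h,(0,0,0),(179,255,75)); mm=np.zeros_like(m); mm[190:290,176:320]=m[190:290,176:320]
k,l,st,ce=cv2.connectedComponentsWithStats(mm)
for i in range(1,k):
    if st[i,4]>20:
        p=np.argwhere(l==i)[:,::-1].astype(np.float32); r=cv2.minAreaRect(p); b=cv2.boxPoints(r)
        print(st[i],r); print(t.plane([ce[i]],.053),t.plane([ce[i]],.013)); 
        w=t.plane(b,.05); print("sides",np.linalg.norm(w-np.roll(w,1,0),axis=1),[np.degrees(np.arctan2(*(w[(j+1)%4]-w[j])[[1,0]])) for j in range(2)])
E
```

```text
bar (array([ 0.5401, -0.1188,  0.1663]), np.float64(0.0013248915160694015))
bar (array([ 0.5373, -0.3613,  0.1632]), np.float64(0.0013002578042825657))
case corners z62 [[ 0.6343 -0.0685  0.062 ]
 [ 0.3929 -0.0658  0.062 ]
 [ 0.6306 -0.4104  0.062 ]
 [ 0.3873 -0.4089  0.062 ]]
tray front corners z23 [[ 0.4004 -0.0948  0.023 ]
 [ 0.3982 -0.2324  0.023 ]
 [ 0.3981 -0.2411  0.023 ]
 [ 0.3958 -0.3785  0.023 ]]
[295 214   8  14  85] ((298.36138916015625, 220.61387634277344), (13.034988403320312, 6.36823844909668), 84.2894058227539)
[[0.5576 0.0951 0.053 ]] [[0.5622 0.0975 0.013 ]]
sides [0.0302 0.0146 0.0302 0.0146] [np.float64(-85.25354984480103), np.float64(-175.01851510988914)]
[197 224   9  14  82] ((200.65097045898438, 230.4717254638672), (6.181224822998047, 12.911890983581543), 15.945395469665527)
[[0.5388 0.3195 0.053 ]] [[0.5428 0.3292 0.013 ]]
sides [0.0143 0.0297 0.0144 0.0297] [np.float64(-15.745065152003109), np.float64(-106.87636816262619)]
[277 232  16   7  89] ((284.5148620605469, 234.64852905273438), (5.572208404541016, 15.423076629638672), 84.2894058227539)
[[0.5257 0.1271 0.053 ]] [[0.5293 0.1306 0.013 ]]
sides [0.0128 0.0354 0.0128 0.0354] [np.float64(-85.24665384051032), np.float64(-174.91975178004495)]
[200 243  19   8  78] ((208.66973876953125, 246.60092163085938), (18.6776123046875, 4.214435577392578), 16.699243545532227)
[[0.5014 0.3013 0.053 ]] [[0.5043 0.3103 0.013 ]]
sides [0.0432 0.0096 0.0432 0.0096] [np.float64(-16.564685824043742), np.float64(-107.54901185807493)]
```

View pics/card_s.png

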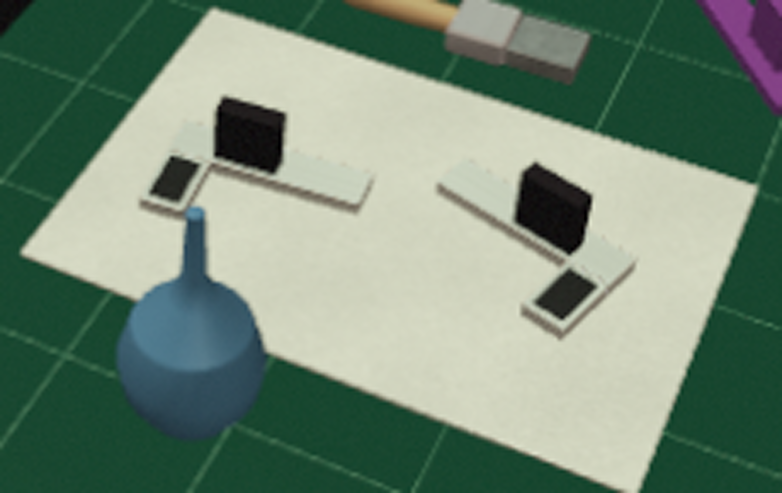

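```bash
python3 - <<'E'
from h import *
np.set_printoptions(precision=4,suppress=True)
t=Cam("top"); s=Cam("scene")
C=lambda a:np.array(a)/4.5+[165,180]
def ang(v): return np.degrees(np.arctan2(v[1],v[0]))
# left jaw arm bottom edge, z .013/.003
w=t.plane(C([(412,303),(640,280)]),.008); print("L edge",w,ang(w[1]-w[0]),np.linalg.norm(w[1]-w[0]))
w=t.plane(C([(332,376),(115,316)]),.013); print("R edge",w,ang(w[1]-w[0]),np.linalg.norm(w[1]-w[0]))
print("L tab", tri(t,C((540,247)),s,np.array((252,107))/3.4+[280,235]))
print("R tab", tri(t,C((196,300)),s,np.array((556,182))/3.4+[280,235]))
for nm,p in (("L",(252,107)),("R",(556,182))): print(nm,s.plane([np.array(p)/3.4+[280,235]],.053))
print("blower foot/side z.04", t.plane([(264,162),(264,178)],.04))
crop(t.img,176,215,250,275,10,"Rt.png");crop(t.img,248,205,322,265,10,"Lt.png")
E
```

```text
L edge [[0.5008 0.1975 0.008 ]
 [0.5109 0.0773 0.008 ]] -85.19041798204039 0.12058410929038782
R edge [[0.4629 0.2389 0.013 ]
 [0.4962 0.353  0.013 ]] 73.72119779485664 0.11886970398284288
L tab (array([0.5249, 0.127 , 0.0512]), np.float64(0.0020547535112294363))
R tab (array([0.5009, 0.3029, 0.0502]), np.float64(0.002099960127094233))
L [[0.5262 0.1287 0.053 ]]
R [[0.5032 0.3044 0.053 ]]
blower foot/side z.04 [[0.6984 0.1747 0.04  ]
 [0.6605 0.1749 0.04  ]]
```

View pics/Rt.png

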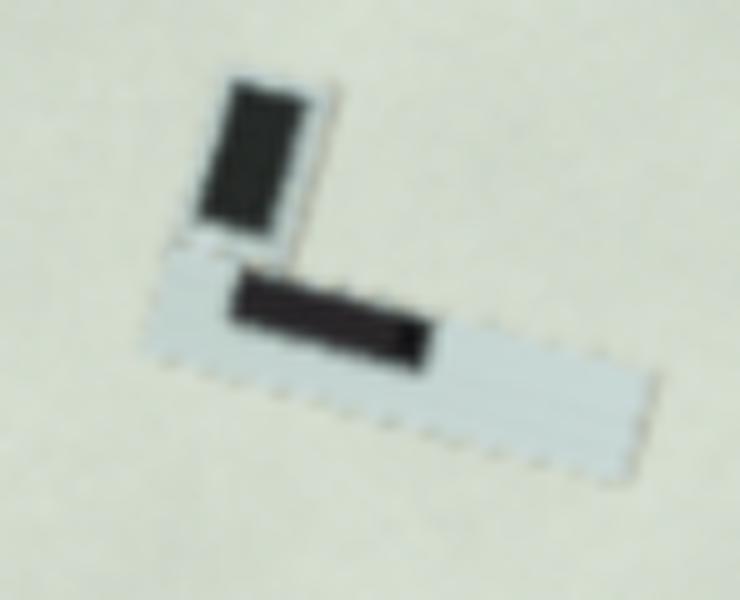

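View pics/Lt.png

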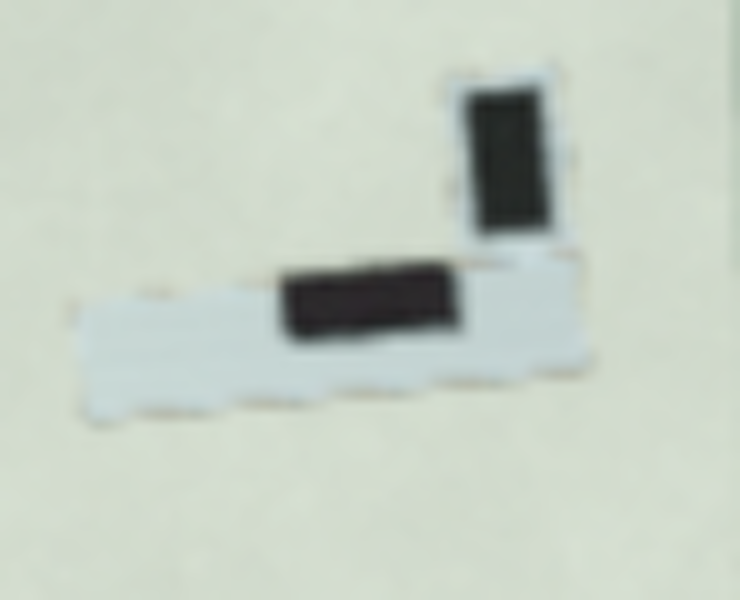

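```bash
cat >> h.py <<'E'
def go(x,y,z,yaw):
    o=ctrl.get_obs(); R=Ro.from_euler('xyz',o["orientation"],degrees=True)
    d=R.inv().apply(np.array([x,y,z])-o["tool_pos"]); 
    v=(R.inv()*Ro.from_euler('xyz',[180,0,yaw],degrees=True)).as_rotvec()
    print("->",[x,y,z,yaw],"row",np.round(d,4).tolist(),np.round(v,3).tolist(),"rows needed",np.linalg.norm(d)/.0625,np.degrees(np.linalg.norm(v))/10.7)
def st():
    o=ctrl.get_obs(); print({k:np.round(o[k],4).tolist() for k in("clock","joint_pos","tool_pos","orientation","force","opening")})
E
python3 -c "
from h import *
go(.49,-.24,.225,-180.8)"
```

```text
-> [0.49, -0.24, 0.225, -180.8] row [-0.4179, 0.3242, 0.0015] [0.0, -0.0, 0.257] rows needed 8.462593996912245 1.3749484691700669
```

```bash
python3 -m pendant '[[-0.104,0.081,0,0,0,0.1,-1],[-0.209,0.162,0,0,0,0.257,-1],[-0.418,0.324,0,0,0,0.257,-1],[-0.418,0.324,0,0,0,0.257,-1],[-0.418,0.324,0,0,0,0.257,-1],[-0.418,0.324,0,0,0,0.257,-1],[-0.418,0.324,0,0,0,0.257,-1],[-0.418,0.324,0,0,0,0.257,-1],[-0.418,0.324,0,0,0,0.257,-1],[-0.418,0.324,0,0,0,0.257,-1],[-0.418,0.324,0,0,0,0.257,-1],[-0.418,0.324,0,0,0,0.257,-1]]'
python3 -c "
from h import *
st();go(.5,-.24,.153,-180.8)"
```

```text
clock: 1.9
tool_pos: [0.4895, -0.2409, 0.2266]
orientation: [-180.0, 0.0, 179.1]
force: [0.7, -0.2, -0.2]
opening: 0.0005
{'clock': 1.9, 'joint_pos': [-5.6198, 8.3696, -15.7319, 0.001, -65.8956, -85.2595], 'tool_pos': [0.4895, -0.2409, 0.2266], 'orientation': [-179.9989, 0.0028, 179.1211], 'force': [0.6939, -0.1704, -0.1693], 'opening': 0.0005}
-> [0.5, -0.24, 0.153, -180.8] row [-0.0104, 0.0011, 0.0736] [-0.0, 0.0, -0.001] rows needed 1.1901916587006642 0.0073787765416074794
```

```bash
python3 -m pendant '[[-0.004,0.001,0.03,0,0,0,-1],[-0.008,0.001,0.06,0,0,0,-1],[-0.01,0.001,0.073,0,0,0,-1],[-0.01,0.001,0.073,0,0,0,-1]]'
python3 - <<'E'
from h import *
st()
o=ctrl.get_obs()["tool_pos"]
for q in np.arange(.66,1.45,.1):
    b=np.array([.631-.12*np.cos(q),.091+.12*np.sin(q)]); print(round(q,2),b.round(4),"row x,z", round(-(b[0]-.017-o[0]),4), round(-(b[1]-.012-o[2]),4))
c=Cam("scene"); crop(c.img,90,60,310,285,2.6,"pre.png")
E
```

```text
clock: 2.4
tool_pos: [0.4995, -0.2398, 0.1531]
orientation: [-180.0, -0.1, 179.1]
force: [-0.7, -0.2, 0.5]
opening: 0.0007
{'clock': 2.4, 'joint_pos': [-5.3912, 12.7643, -20.5208, 0.009, -56.8068, -85.4695], 'tool_pos': [0.4995, -0.2398, 0.1531], 'orientation': [-179.9998, -0.0923, 179.1442], 'force': [-0.6633, -0.1556, 0.5098], 'opening': 0.0007}
0.66 [0.5362 0.1646] row x,z -0.0197 0.0005
0.76 [0.544  0.1737] row x,z -0.0275 -0.0086
0.86 [0.5527 0.1819] row x,z -0.0362 -0.0169
0.96 [0.5622 0.1893] row x,z -0.0456 -0.0242
1.06 [0.5723 0.1957] row x,z -0.0558 -0.0306
1.16 [0.5831 0.201 ] row x,z -0.0665 -0.0359
1.26 [0.5943 0.2053] row x,z -0.0778 -0.0402
1.36 [0.6059 0.2083] row x,z -0.0893 -0.0433
```

View pics/pre.png

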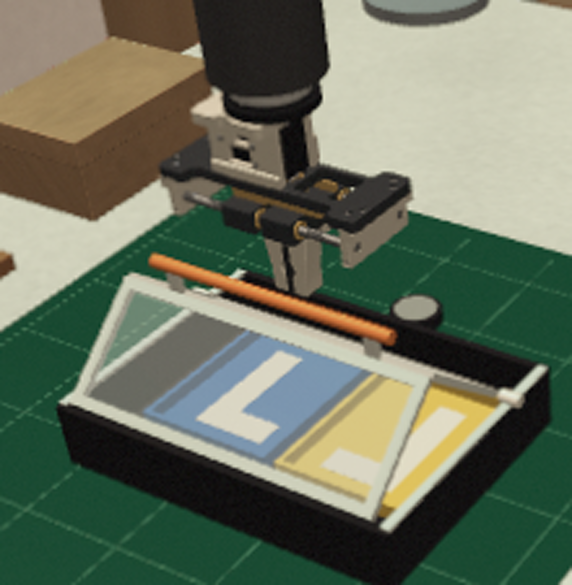

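The shut fingers stand on the robot side of the bar at its middle, near (290,280) in the crop. Pushing along the arc now.

```bash
python3 -m pendant '[[-0.01,0,0.001,0,0,0,-1],[-0.02,0,0,0,0,0,-1],[-0.028,0,-0.009,0,0,0,-1],[-0.036,0,-0.017,0,0,0,-1],[-0.046,0,-0.024,0,0,0,-1],[-0.056,0,-0.031,0,0,0,-1],[-0.066,0,-0.036,0,0,0,-1],[-0.072,0,-0.038,0,0,0,-1],[-0.078,0,-0.04,0,0,0,-1],[-0.083,0,-0.042,0,0,0,-1]]'
python3 - <<'E'
from h import *
st()
c=Cam("scene"); crop(c.img,90,60,310,285,2.6,"push1.png")
E
```

```text
clock: 3.7
tool_pos: [0.5835, -0.2406, 0.1956]
orientation: [-180.0, 0.0, 179.2]
force: [-1.8, -0.1, -0.7]
opening: 0.0004
{'clock': 3.7, 'joint_pos': [-4.7148, 17.6377, -7.7171, 0.0058, -64.6411, -86.1034], 'tool_pos': [0.5835, -0.2406, 0.1956], 'orientation': [-179.9945, 0.0037, 179.1842], 'force': [-1.8359, -0.1149, -0.7296], 'opening': 0.0004}
```

View pics/push1.png

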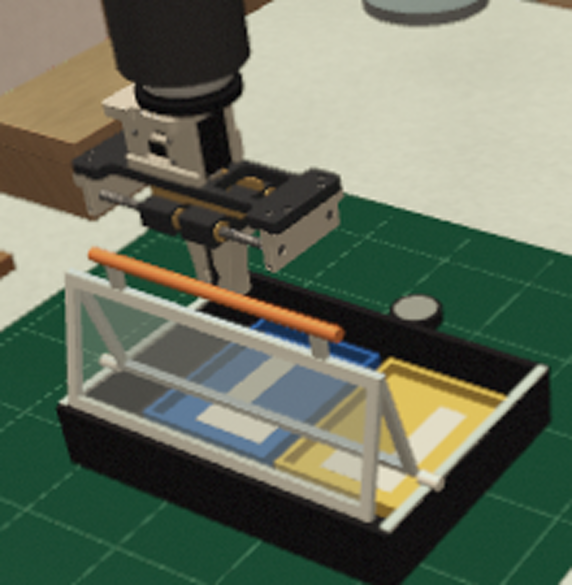

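The cover has risen to a steep slope and the bar is following. Continuing in small steps to the stop.

```bash
python3 -m pendant '[[-0.005,0,-0.001,0,0,0,-1],[-0.01,0,-0.002,0,0,0,-1],[-0.012,0,-0.002,0,0,0,-1],[-0.012,0,-0.002,0,0,0,-1]]'; python3 -m pendant '[[-0.002,0,0,0,0,0,-1],[-0.004,0,0,0,0,0,-1],[-0.004,0,0,0,0,0,-1]]'
```

```text
clock: 4.25
tool_pos: [0.5944, -0.2408, 0.1976]
orientation: [-180.0, -0.1, 179.2]
force: [-5.9, -0.3, 3.1]
opening: 0.0005
clock: 4.62
tool_pos: [0.5947, -0.2408, 0.1976]
orientation: [180.0, -0.5, 179.2]
force: [-17.5, 2.8, 10.6]
opening: 0.0005
```

The force rises to 17 N with no further motion, so that's the stop. Backing off along the arm side, then looking.

```bash
python3 -m pendant '[[0.01,0,0,0,0,0,-1],[0.05,0,0,0,0,0,-1],[0.08,0,-0.05,0,0,0,-0.2],[0.08,0,-0.09,0,0,0,-0.2],[0.08,0,-0.09,0,0,0,-0.2]]'
python3 - <<'E'
from h import *
st()
c=Cam("scene"); crop(c.img,90,60,310,285,2.6,"push2.png")
t=Cam("top"); crop(t.img,355,170,540,305,4,"push2t.png")
E
```

```text
clock: 5.25
tool_pos: [0.5213, -0.2401, 0.2919]
orientation: [-179.9, 0.5, 179.2]
force: [0.4, 0.5, -0.2]
opening: 0.0248
{'clock': 5.25, 'joint_pos': [-5.1706, 8.6546, -6.8317, 0.0559, -73.9822, -85.6375], 'tool_pos': [0.5213, -0.2401, 0.2919], 'orientation': [-179.9058, 0.526, 179.2075], 'force': [0.427, 0.5015, -0.2276], 'opening': 0.0248}
```

View pics/push2.png

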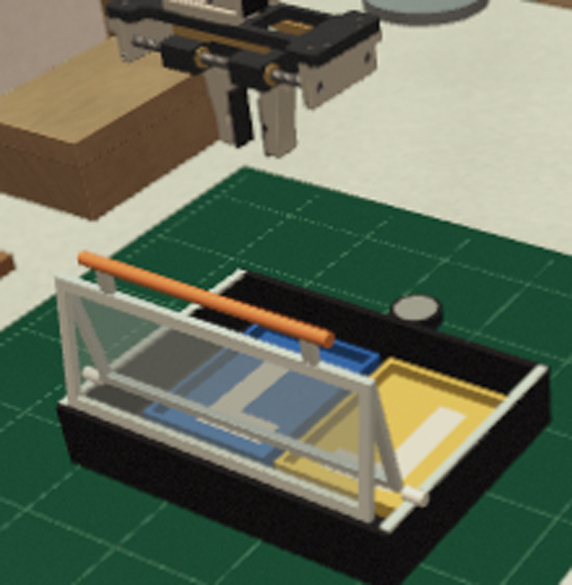

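View pics/push2t.png

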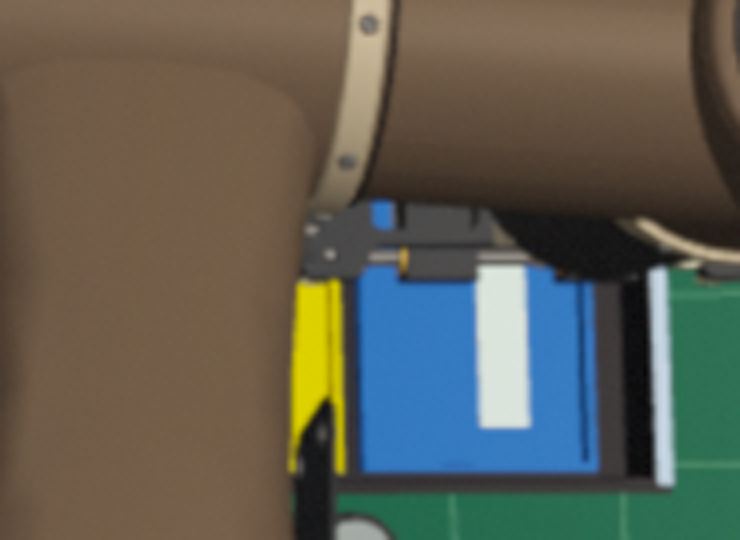

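```bash
python3 - <<'E'
from h import *
c=Cam("scene")
f=lambda x,y:(90+x/2.6,60+y/2.6)
print("roller z66",c.plane([f(414,494)],.066)); print("bar z.209",c.plane([f(84,258),f(328,340)],.209)," start-bar ref earlier")
print("panel lower hinge corners z66", c.plane([f(72,400),f(365,518)],.066))
go(.525,.128,.292,-85.2); st()
E
```

```text
roller z66 [[ 0.59372259 -0.07250316  0.066     ]]
bar z.209 [[ 0.61281923 -0.35497196  0.209     ]
 [ 0.61572419 -0.11854033  0.209     ]]  start-bar ref earlier
panel lower hinge corners z66 [[ 0.62758136 -0.39553834  0.066     ]
 [ 0.63470965 -0.0900055   0.066     ]]
-> [0.525, 0.128, 0.292, -85.2] row [-0.0005, 0.3674, -0.0049] [0.0, 0.001, -1.669] rows needed 5.8786773377889645 8.93599657277268
{'clock': 5.4, 'joint_pos': [-5.1671, 8.9002, -7.1355, -0.032, -73.9433, -85.6392], 'tool_pos': [0.5193, -0.2393, 0.2869], 'orientation': [179.9709, 0.0233, 179.1848], 'force': [-0.0088, 0.1286, 0.0416], 'opening': 0.0334}
```

```bash
python3 -m pendant '[[0,0.04,0,0,0,-0.18,0],[0,0.08,0,0,0,-0.36,0],[0,0.12,0,0,0,-0.54,0],[0,0.16,0,0,0,-0.72,0],[0,0.2,0,0,0,-0.9,0],[0,0.24,0,0,0,-1.08,0],[0,0.28,0,0,0,-1.26,0],[0,0.32,0,0,0,-1.44,0],[-0.001,0.367,0.02,0,0,-1.6,0],[-0.001,0.367,0.08,0,0,-1.669,0],[-0.001,0.367,0.12,0,0,-1.669,0],[-0.001,0.367,0.12,0,0,-1.669,0]]'
python3 - <<'E'
from h import *
go(.525,.128,.06,-85.2); go(.525,.128,.022,-85.2); st()
c=Cam("scene"); crop(c.img,280,150,510,350,3.2,"g1s.png")
t=Cam("top"); crop(t.img,165,150,330,300,4,"g1t.png")
E
```

```text
clock: 6.9
tool_pos: [0.5231, 0.1264, 0.1637]
orientation: [179.6, -0.2, -85.2]
force: [0.5, -0.5, 0.7]
opening: 0.0437
-> [0.525, 0.128, 0.06, -85.2] row [-0.0018, -0.0028, 0.1036] [0.007, -0.003, 0.0] rows needed 1.6592660886307258 0.04331577543203393
-> [0.525, 0.128, 0.022, -85.2] row [-0.002, -0.0031, 0.1416] [0.007, -0.003, 0.0] rows needed 2.2671317500718264 0.04331577543203393
{'clock': 6.9, 'joint_pos': [34.4336, 10.9304, -21.3592, -0.046, -58.1722, -29.6003], 'tool_pos': [0.5231, 0.1264, 0.1637], 'orientation': [179.5793, -0.1943, -85.1903], 'force': [0.4674, -0.5341, 0.6584], 'opening': 0.0437}
```

View pics/g1s.png

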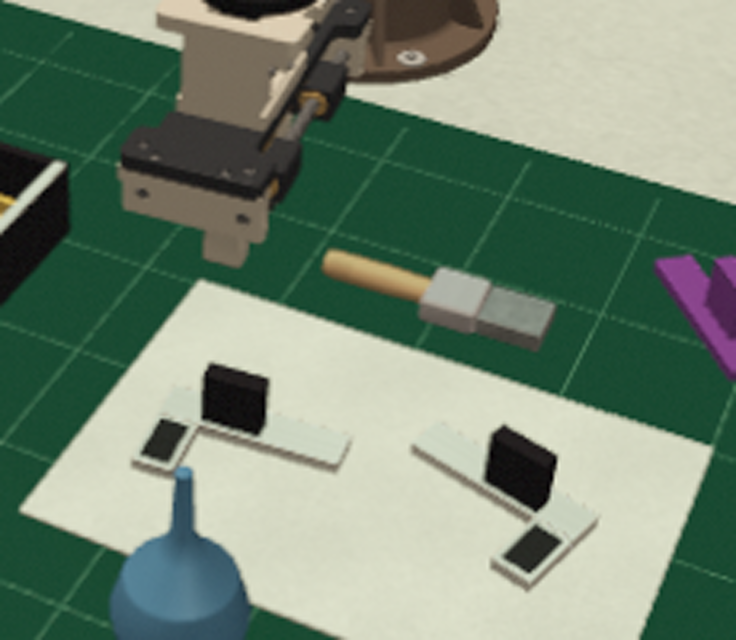

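View pics/g1t.png

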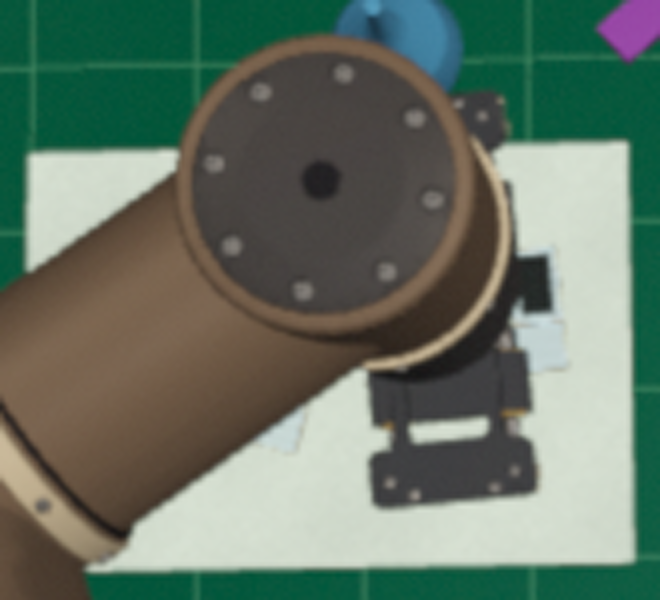

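```bash
python3 -m pendant '[[-0.002,-0.003,0.05,0,0,0,0],[-0.002,-0.003,0.1,0,0,0,0],[-0.002,-0.003,0.102,0,0,0,0],[-0.002,-0.003,0.102,0,0,0,0]]'
python3 - <<'E'
from h import *
go(.525,.128,.022,-85.2); st()
c=Cam("scene"); crop(c.img,300,200,440,330,5,"g2s.png")
E
```

```text
clock: 7.5
tool_pos: [0.5299, 0.1303, 0.068]
orientation: [-179.8, 0.0, -85.2]
force: [0.8, 0.4, 0.8]
opening: 0.0434
-> [0.525, 0.128, 0.022, -85.2] row [0.0019, 0.0052, 0.046] [-0.003, 0.001, 0.001] rows needed 0.7410238589063062 0.016613398930709455
{'clock': 7.5, 'joint_pos': [34.4267, 17.4719, -27.3428, 0.061, -45.0182, -29.6276], 'tool_pos': [0.5299, 0.1303, 0.068], 'orientation': [-179.8333, 0.045, -85.1578], 'force': [0.8355, 0.4077, 0.8229], 'opening': 0.0434}
```

View pics/g2s.png

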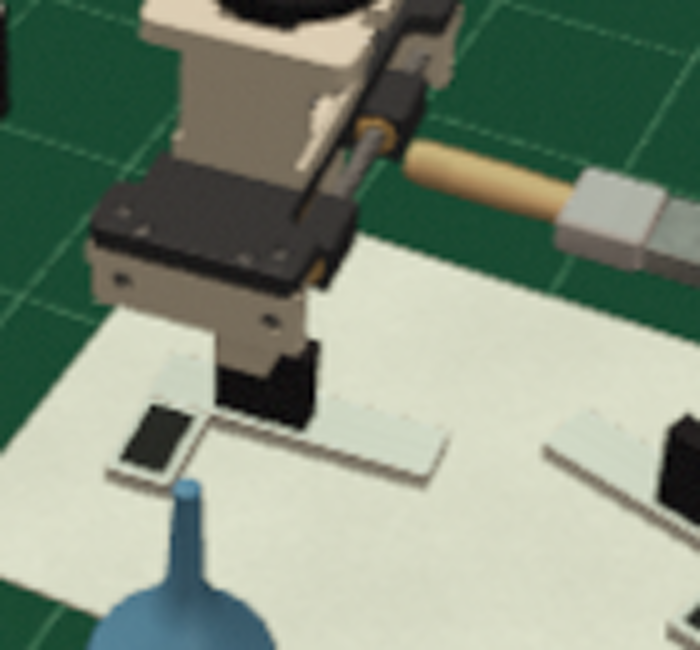

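```bash
python3 -m pendant '[[0.002,0.004,0,0,0,0,0],[0.002,0.004,0.02,0,0,0,0],[0.002,0.004,0.045,0,0,0,0],[0.002,0.004,0.045,0,0,0,0]]'
python3 -c "
from h import *
go(.525,.128,.022,-85.2)"
```

```text
clock: 8.05
tool_pos: [0.5236, 0.1268, 0.0204]
orientation: [179.9, -0.0, -85.2]
force: [-0.2, -0.0, -0.4]
opening: 0.0441
-> [0.525, 0.128, 0.022, -85.2] row [-0.0011, -0.0015, -0.0016] [0.001, -0.001, 0.0] rows needed 0.03901363175650579 0.008379802181916841
```

Now closing on the tab.

```bash
python3 -m pendant '[[0,0,0,0,0,0,-0.5],[0,0,0,0,0,0,-1],[0,0,0,0,0,0,-1],[0,0,0,0,0,0,-1],[0,0,0,0,0,0,-1]]';  python3 -m pendant '[[0,0,-0.02,0,0,0,-1],[0,0,-0.06,0,0,0,-1],[0,0,-0.12,0,0,0,-1],[0,0,-0.18,0,0,0,-1],[0,0,-0.2,0,0,0,-1],[0,0,-0.2,0,0,0,-1]]'
python3 - <<'E'
from h import *
st()
c=Cam("scene"); crop(c.img,280,120,510,350,2.6,"l1s.png")
E
```

```text
clock: 8.68
tool_pos: [0.525, 0.1276, 0.0213]
orientation: [-179.9, 0.0, -85.2]
force: [-0.5, 0.7, 5.8]
opening: 0.0141
clock: 9.43
tool_pos: [0.5247, 0.1276, 0.2219]
orientation: [-179.9, 0.1, -85.2]
force: [-0.2, 1.1, -2.6]
opening: 0.0138
{'clock': 9.425, 'joint_pos': [34.4628, 7.9246, -16.9048, -0.0126, -65.0031, -29.6532], 'tool_pos': [0.5247, 0.1276, 0.2219], 'orientation': [-179.8601, 0.0928, -85.1956], 'force': [-0.2499, 1.0887, -2.5705], 'opening': 0.0138}
```

View pics/l1s.png

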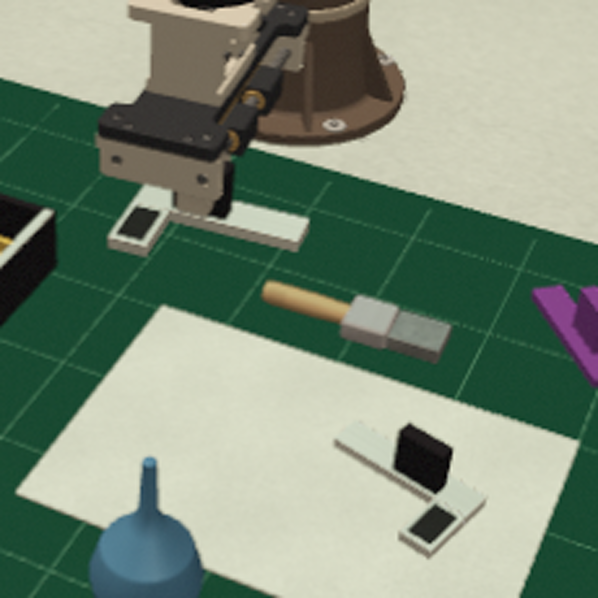

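```bash
python3 - <<'E'
from h import *
t=Cam("top")
h=cv2.cvtColor(t.img,cv2.COLOR_BGR2HSV)
crop(t.img,355,170,540,305,4,"case_t2.png")
print(t.plane(np.array([(108,473),(345,473),(360,473),(597,473)])/4+[355,170],.023))
go(.475,.03,.26,-.8); go(.475,-.1,.26,-.8)
E
```

```text
[[ 0.39985008 -0.09534517  0.023     ]
 [ 0.39763824 -0.23240634  0.023     ]
 [ 0.39749745 -0.24107396  0.023     ]
 [ 0.39525966 -0.37794328  0.023     ]]
-> [0.475, 0.03, 0.26, -0.8] row [0.0926, 0.0564, -0.0407] [0.002, 0.001, -1.473] rows needed 1.853264424769079 7.888848841693768
-> [0.475, -0.1, 0.26, -0.8] row [0.2222, 0.0673, -0.0407] [0.002, 0.001, -1.473] rows needed 3.7704236358106695 7.888848841693768
```

View pics/case_t2.png

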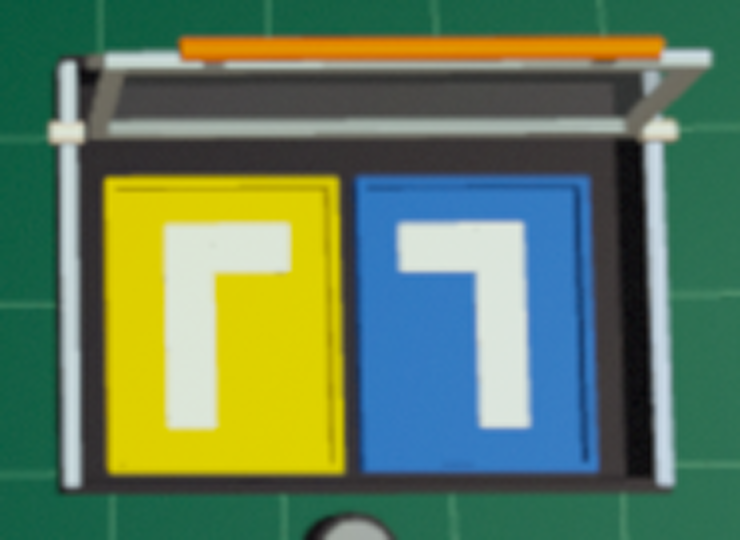

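The view is clear. The cover is upright at the far edge, and both trays are fully visible with their silhouettes, yellow at crop (165–291, 222–429) and blue at (397–531, 222–429).

```bash
python3 - <<'E'
from h import *
np.set_printoptions(precision=4,suppress=True)
t=Cam("top"); P=lambda a,z:t.plane(np.array(a)/4+[355,170],z)[:,:2]
for n,a,rim,sg in(("blue",[(397,222),(525,222),(480,429),(531,428)],[(357,177),(590,177),(360,473),(598,473)],-1),("yellow",[(291,222),(164,222),(217,429),(166,429)],[(104,177),(340,177),(107,473),(345,473)],1)):
    w=P(a,.0103); r=P(rim,.023)
    print(n,"rim centre",r.mean(0),"size",np.linalg.norm(r[0]-r[1]),np.linalg.norm(r[0]-r[2]))
    # short arm tip corner (48,-sg*54); outer corner (48,sg*19); arm end (-72, -sg*9),(-72, sg*19)
    M=np.array([(48,-sg*54),(48,sg*19),(-72,-sg*9),(-72,sg*19)])/1000
    Z=(w-w.mean(0)); m=M-M.mean(0); y=np.arctan2((m[:,0]*Z[:,1]-m[:,1]*Z[:,0]).sum(),(m*Z).sum())
    R=np.array([[np.cos(y),-np.sin(y)],[np.sin(y),np.cos(y)]]); o=w.mean(0)-R@M.mean(0)
    print(" silhouette yaw",np.degrees(y),"origin",o,"res",(w-(M@R.T+o)).round(4).tolist())
E
```

```text
blue rim centre [ 0.4826 -0.3116] size 0.1361893442418348 0.17260395762031178
 silhouette yaw -0.7580702269520693 origin [ 0.4948 -0.3254] res [[0.001, 0.0014], [0.0007, -0.0011], [-0.0011, 0.0008], [-0.0006, -0.0011]]
yellow rim centre [ 0.4851 -0.165 ] size 0.1381398249037702 0.17278194121181054
 silhouette yaw -0.887166122869377 origin [ 0.4975 -0.1523] res [[0.0009, -0.0011], [0.0011, 0.0008], [-0.001, -0.0007], [-0.0009, 0.0011]]
```

```bash
python3 -m pendant '[[0.02,0.01,-0.04,0,0,-0.18,-1],[0.04,0.02,-0.04,0,0,-0.36,-1],[0.06,0.03,-0.04,0,0,-0.54,-1],[0.08,0.04,-0.04,0,0,-0.72,-1],[0.11,0.055,-0.04,0,0,-0.9,-1],[0.14,0.06,-0.04,0,0,-1.08,-1],[0.17,0.063,-0.04,0,0,-1.26,-1],[0.2,0.065,-0.04,0,0,-1.42,-1],[0.222,0.067,-0.04,0,0,-1.473,-1],[0.222,0.067,-0.04,0,0,-1.473,-1]]'
python3 - <<'E'
from h import *
st(); go(.4945,-.327,.2,-.8);go(.4945,-.327,.1,-.8)
E
```

```text
clock: 10.82
tool_pos: [0.4753, -0.1007, 0.2587]
orientation: [180.0, 0.2, -0.9]
force: [0.2, 1.1, -2.0]
opening: 0.0141
{'clock': 10.825, 'joint_pos': [11.2771, 1.3284, -19.3134, -0.0155, -69.559, 77.8197], 'tool_pos': [0.4753, -0.1007, 0.2587], 'orientation': [179.9718, 0.1993, -0.9087], 'force': [0.1577, 1.0626, -2.0454], 'opening': 0.0141}
-> [0.4945, -0.327, 0.2, -0.8] row [0.023, 0.2259, 0.0588] [0.0, 0.003, -0.002] rows needed 3.753293364537733 0.021380252690437584
-> [0.4945, -0.327, 0.1, -0.8] row [0.0233, 0.2259, 0.1588] [0.0, 0.003, -0.002] rows needed 4.43325340041274 0.021380252690437584
```

```bash
python3 -m pendant '[[0.006,0.06,0,0,0,0,-1],[0.012,0.12,0,0,0,0,-1],[0.018,0.18,0.01,0,0,0,-1],[0.023,0.226,0.05,0,0,0,-1],[0.023,0.226,0.1,0,0,0,-1],[0.023,0.226,0.15,0,0,0,-1],[0.023,0.226,0.16,0,0,0,-1],[0.023,0.226,0.16,0,0,0,-1],[0.023,0.226,0.16,0,0,0,-1]]'
python3 - <<'E'
from h import *
st(); go(.4945,-.327,.0283,-.8)
c=Cam("scene"); crop(c.img,90,60,310,285,2.6,"p1.png")
E
```

```text
clock: 11.95
tool_pos: [0.4977, -0.3261, 0.1027]
orientation: [179.9, -0.2, -0.7]
force: [-0.0, 1.1, -0.8]
opening: 0.014
{'clock': 11.95, 'joint_pos': [-14.4077, 19.1482, -19.0138, 0.0386, -51.6495, 103.6391], 'tool_pos': [0.4977, -0.3261, 0.1027], 'orientation': [179.9261, -0.1761, -0.7446], 'force': [-0.039, 1.0556, -0.8414], 'opening': 0.014}
-> [0.4945, -0.327, 0.0283, -0.8] row [-0.0034, 0.0009, 0.0744] [0.001, -0.003, 0.001] rows needed 1.1919960776721796 0.01858171244790065
```

View pics/p1.png

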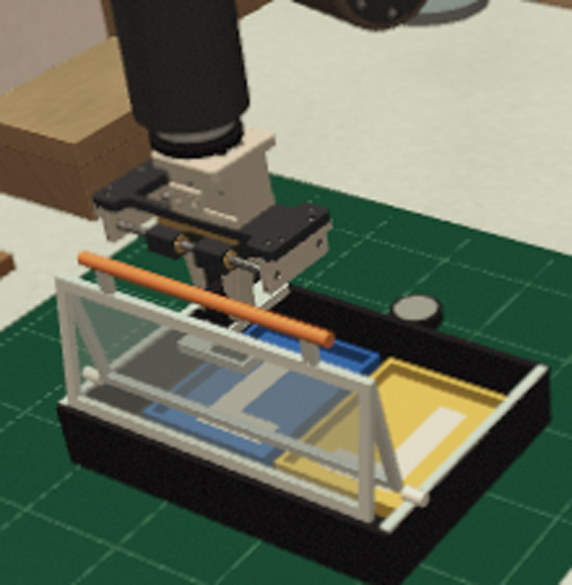

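```bash
python3 -m pendant '[[0,0,0.025,0,0,0,-1],[0,0,0.05,0,0,0,-1],[0,0,0.064,0,0,0,-1],[0,0,0.064,0,0,0,-1],[0,0,0.064,0,0,0,-1]]'; python3 -m pendant '[[0,0,0.001,0,0,0,-1],[0,0,0.002,0,0,0,-1],[0,0,0.002,0,0,0,-1]]'
```

```text
clock: 12.62
tool_pos: [0.497, -0.3262, 0.0378]
orientation: [180.0, -0.1, -0.8]
force: [-0.3, -0.1, -1.6]
opening: 0.0136
clock: 13.0
tool_pos: [0.4961, -0.3259, 0.0347]
orientation: [180.0, -0.0, -0.8]
force: [-0.5, 0.4, -2.2]
opening: 0.0137
```

```bash
python3 -m pendant '[[0,0,0.002,0,0,0,-1],[0,0,0.004,0,0,0,-1],[0,0,0.004,0,0,0,-1]]'; python3 -m pendant '[[0,0,0.001,0,0,0,-1],[0,0,0.002,0,0,0,-1],[0,0,0.002,0,0,0,-1]]'
```

```text
clock: 13.38
tool_pos: [0.4959, -0.3258, 0.0303]
orientation: [-180.0, 0.0, -0.8]
force: [-0.1, -0.1, -1.7]
opening: 0.014
clock: 13.75
tool_pos: [0.496, -0.3259, 0.0285]
orientation: [-180.0, 0.0, -0.8]
force: [0.6, -0.2, -1.4]
opening: 0.0136
```

```bash
python3 -m pendant '[[0,0,0.0005,0,0,0,-1],[0,0,0.001,0,0,0,-1],[0,0,0.001,0,0,0,-1]]'
```

```text
clock: 14.12
tool_pos: [0.4961, -0.3259, 0.0283]
orientation: [180.0, -0.0, -0.8]
force: [-1.2, 1.3, 5.1]
opening: 0.0139
```

Contact is felt (+5 N, stopped at 0.0283, exactly as predicted). Releasing and rising.

```bash
python3 -m pendant '[[0,0,0,0,0,0,-0.6],[0,0,0,0,0,0,-0.3],[0,0,0,0,0,0,-0.2],[0,0,0,0,0,0,-0.2]]'; python3 -m pendant '[[0,0,-0.02,0,0,0,-0.2],[0,0,-0.06,0,0,0,-0.2],[0,0,-0.12,0,0,0,-0.2],[0,0,-0.18,0,0,0,-0.2],[0,0,-0.23,0,0,0,-0.2],[0,0,-0.23,0,0,0,0]]'
python3 - <<'E'
from h import *
st()
c=Cam("scene"); crop(c.img,90,60,310,285,2.6,"p2.png")
go(.475,-.1,.26,-106.3); go(.502,.303,.16,-106.3)
E
```

```text
clock: 14.62
tool_pos: [0.4961, -0.3259, 0.0275]
orientation: [-180.0, 0.0, -0.8]
force: [0.4, -0.3, -0.2]
opening: 0.0346
clock: 15.38
tool_pos: [0.498, -0.3268, 0.2626]
orientation: [179.8, -0.5, -0.8]
force: [0.8, 0.1, -0.3]
opening: 0.0404
{'clock': 15.375, 'joint_pos': [-14.4491, 11.6093, -6.9654, 0.0683, -70.9324, 103.6547], 'tool_pos': [0.498, -0.3268, 0.2626], 'orientation': [179.8207, -0.4636, -0.7717], 'force': [0.7689, 0.1134, -0.2611], 'opening': 0.0404}
-> [0.475, -0.1, 0.26, -106.3] row [-0.025, -0.2258, -0.0007] [-0.003, -0.004, 1.841] rows needed 3.6344482409865417 9.860720122315028
-> [0.502, 0.303, 0.16, -106.3] row [-0.004, -0.6292, 0.099] [-0.003, -0.004, 1.841] rows needed 10.191460185193694 9.860720122315028
```

View pics/p2.png

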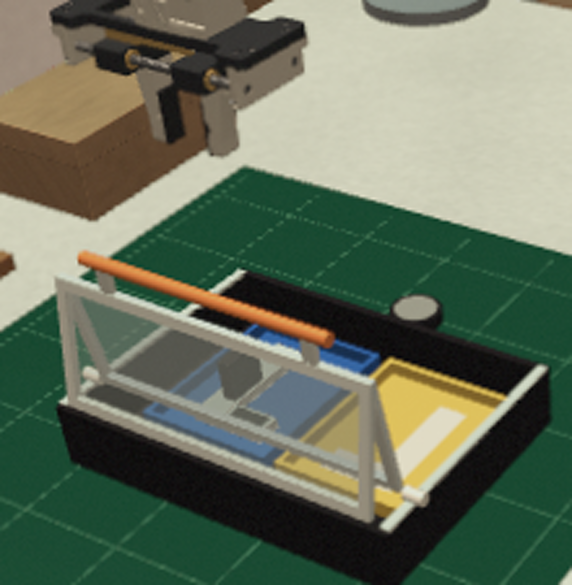

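```bash
python3 -m pendant '[[0,-0.05,0,0,0,0,0],[0,-0.11,0,0,0,-0.1,0],[0,-0.17,0,0,0,-0.24,0],[0,-0.23,0,0,0,-0.38,0],[0,-0.29,0,0,0,-0.52,0],[0,-0.35,0,0,0,-0.66,0],[0,-0.41,0,0,0,-0.8,0],[0,-0.47,0,0,0,-0.94,0],[0,-0.53,0,0,0,-1.08,0],[0,-0.59,0,0,0,-1.2,0],[0,-0.625,0,0,0,-1.3,0],[0,-0.625,0,0,0,-1.3,0]]'
python3 - <<'E'
from h import *
ctrl.get_obs();st(); go(.502,.303,.1,73.7)
t=Cam("top"); crop(t.img,355,170,540,305,4,"case_t3.png"); t2=None
st(); go(.502,.303,.1,73.7)
E
```

```text
clock: 16.92
tool_pos: [0.5039, 0.301, 0.2551]
orientation: [-179.9, 0.2, 73.9]
force: [-0.5, -0.9, -0.1]
opening: 0.044
{'clock': 16.925, 'joint_pos': [49.9098, 11.4335, -8.1265, -0.0282, -70.6393, 113.9933], 'tool_pos': [0.5039, 0.301, 0.2551], 'orientation': [-179.8947, 0.1714, 73.8939], 'force': [-0.4684, -0.9324, -0.1176], 'opening': 0.044}
-> [0.502, 0.303, 0.1, 73.7] row [0.0019, -0.0021, 0.1551] [-0.002, 0.003, 0.003] rows needed 2.4823520930224405 0.026101831484703363
{'clock': 16.975, 'joint_pos': [49.8233, 11.3534, -8.1839, -0.0229, -70.658, 113.9475], 'tool_pos': [0.5039, 0.2997, 0.2555], 'orientation': [-179.901, 0.1698, 73.7632], 'force': [0.3616, -0.3408, -0.2424], 'opening': 0.0441}
-> [0.502, 0.303, 0.1, 73.7] row [0.0031, -0.0025, 0.1555] [-0.002, 0.003, 0.001] rows needed 2.4884161457094875 0.019291529525173455
```

View pics/case_t3.png

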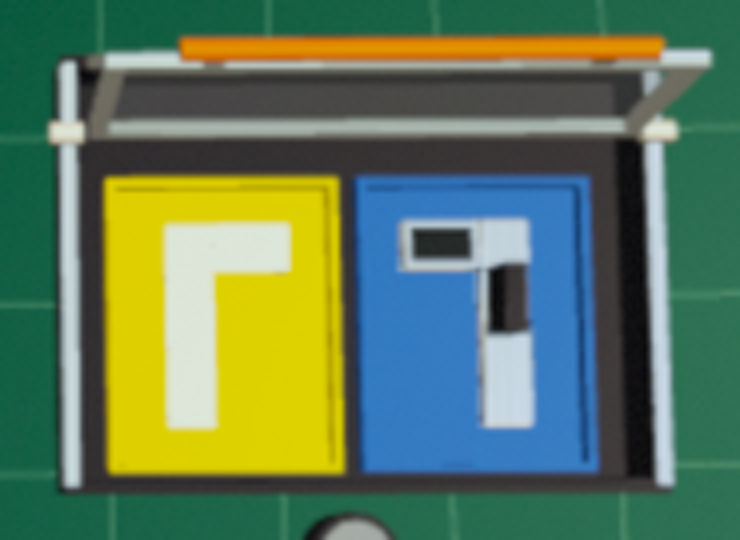

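The left jaw covers its silhouette in the blue tray at crop (400–535, 218–428), tab up, with the cover still upright. Now descending on the right jaw.

```bash
python3 -m pendant '[[0.002,-0.002,0.05,0,0,0,0],[0.002,-0.002,0.1,0,0,0,0],[0.002,-0.002,0.15,0,0,0,0],[0.002,-0.002,0.18,0,0,0,0],[0.002,-0.002,0.18,0,0,0,0],[0.002,-0.002,0.18,0,0,0,0],[0.002,-0.002,0.18,0,0,0,0]]'
python3 - <<'E'
from h import *
st(); go(.502,.303,.0213,73.7)
c=Cam("scene"); crop(c.img,360,180,520,350,4,"g3s.png")
E
```

```text
clock: 17.85
tool_pos: [0.5042, 0.302, 0.0793]
orientation: [179.9, -0.1, 73.7]
force: [-0.1, -0.1, -0.3]
opening: 0.0439
{'clock': 17.85, 'joint_pos': [49.9811, 20.0852, -21.3037, 0.0157, -48.4491, 113.6825], 'tool_pos': [0.5042, 0.302, 0.0793], 'orientation': [179.9241, -0.1437, 73.6741], 'force': [-0.1434, -0.1176, -0.3165], 'opening': 0.0439}
-> [0.502, 0.303, 0.0213, 73.7] row [0.0002, -0.0024, 0.058] [0.001, -0.003, -0.0] rows needed 0.9287077452101552 0.015376047244561129
```

View pics/g3s.png

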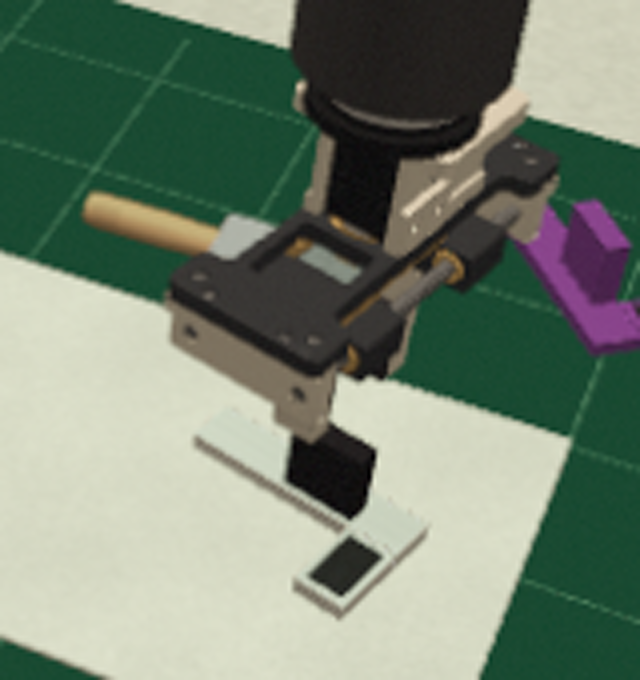

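```bash
python3 -m pendant '[[0,-0.002,0.01,0,0,0,0],[0,-0.002,0.035,0,0,0,0],[0,-0.002,0.057,0,0,0,0],[0,-0.002,0.057,0,0,0,0],[0,-0.002,0.057,0,0,0,0]]'; python3 -m pendant '[[0,0,0,0,0,0,-0.5],[0,0,0,0,0,0,-1],[0,0,0,0,0,0,-1],[0,0,0,0,0,0,-1],[0,0,0,0,0,0,-1]]'
```

```text
clock: 18.52
tool_pos: [0.5017, 0.3025, 0.0211]
orientation: [180.0, -0.0, 73.7]
force: [0.5, 0.2, 0.1]
opening: 0.0439
clock: 19.15
tool_pos: [0.5015, 0.3022, 0.0209]
orientation: [180.0, -0.0, 73.7]
force: [-0.3, 0.3, 4.3]
opening: 0.0139
```

```bash
python3 -m pendant '[[0,0,-0.02,0,0,0,-1],[0,0,-0.06,0,0,0,-1],[0,0,-0.12,0,0,0,-1],[0,0,-0.18,0,0,0,-1],[0,0,-0.24,0,0,0,-1],[0,0,-0.24,0,0,0,-1],[0,0,-0.24,0,0,0,-1]]'
python3 - <<'E'
from h import *
c=Cam("scene"); crop(c.img,280,60,510,350,2,"l2s.png")
st(); go(.475,.0,.26,-.8);go(.475,-.1,.26,-.8)
E
```

```text
clock: 20.02
tool_pos: [0.5008, 0.3018, 0.2598]
orientation: [-179.9, 0.0, 73.7]
force: [0.2, -0.6, -2.9]
opening: 0.0138
{'clock': 20.075, 'joint_pos': [50.1948, 11.0398, -8.1179, -0.0491, -70.9837, 113.4989], 'tool_pos': [0.5006, 0.3016, 0.2589], 'orientation': [-179.9011, 0.1112, 73.6777], 'force': [0.7133, -0.6879, -1.8937], 'opening': 0.0138}
-> [0.475, 0.0, 0.26, -0.8] row [-0.2966, 0.0602, -0.0006] [-0.0, 0.003, 1.3] rows needed 4.84258857945935 6.9605333600535415
-> [0.475, -0.1, 0.26, -0.8] row [-0.3926, 0.0883, -0.0005] [-0.0, 0.003, 1.3] rows needed 6.438276960280241 6.9605333600535415
```

View pics/l2s.png

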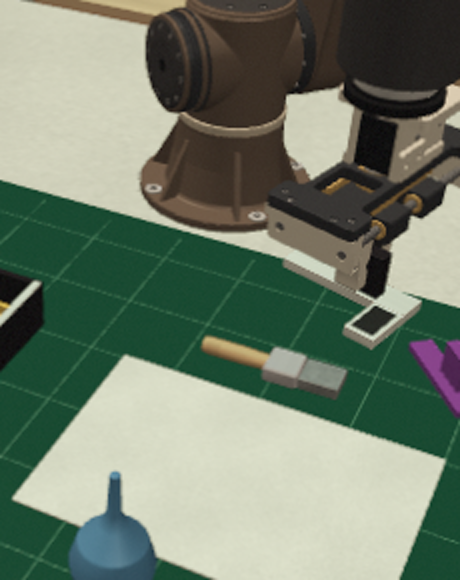

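The right jaw is lifted and level. Carrying it towards the yellow tray.

```bash
python3 -m pendant '[[-0.04,0.009,0,0,0,0.16,-1],[-0.08,0.018,0,0,0,0.32,-1],[-0.12,0.027,0,0,0,0.48,-1],[-0.16,0.036,0,0,0,0.64,-1],[-0.2,0.045,0,0,0,0.8,-1],[-0.24,0.054,0,0,0,0.96,-1],[-0.28,0.063,0,0,0,1.12,-1],[-0.33,0.075,0,0,0,1.25,-1],[-0.37,0.083,0,0,0,1.3,-1],[-0.392,0.088,0,0,0,1.3,-1],[-0.392,0.088,0,0,0,1.3,-1],[-0.392,0.088,0,0,0,1.3,-1]]'
python3 - <<'E'
from h import *
st(); go(.497,-.151,.1,-.8)
E
```

```text
clock: 21.58
tool_pos: [0.4754, -0.0986, 0.2594]
orientation: [180.0, 0.1, -0.8]
force: [0.8, 0.4, -2.2]
opening: 0.0139
{'clock': 21.575, 'joint_pos': [11.5352, 1.2147, -19.335, -0.0176, -69.569, 77.6626], 'tool_pos': [0.4754, -0.0986, 0.2594], 'orientation': [179.9907, 0.1195, -0.8084], 'force': [0.8454, 0.4216, -2.2309], 'opening': 0.0139}
-> [0.497, -0.151, 0.1, -0.8] row [0.0227, 0.052, 0.1594] [0.0, 0.002, -0.0] rows needed 2.707311108516295 0.01122939793427632
```

```bash
python3 -m pendant '[[0.011,0.026,0,0,0,0,-1],[0.022,0.052,0.02,0,0,0,-1],[0.022,0.052,0.06,0,0,0,-1],[0.022,0.052,0.11,0,0,0,-1],[0.022,0.052,0.16,0,0,0,-1],[0.022,0.052,0.18,0,0,0,-1],[0.022,0.052,0.18,0,0,0,-1],[0.022,0.052,0.18,0,0,0,-1]]'
python3 - <<'E'
from h import *
st(); go(.497,-.151,.0282,-.8)
E
```

```text
clock: 22.58
tool_pos: [0.498, -0.1506, 0.0814]
orientation: [180.0, -0.1, -0.7]
force: [0.3, -0.9, -1.9]
opening: 0.0137
{'clock': 22.575, 'joint_pos': [4.8174, 14.4106, -29.5998, 0.0256, -45.929, 84.4435], 'tool_pos': [0.498, -0.1506, 0.0814], 'orientation': [179.9876, -0.0621, -0.7213], 'force': [0.3258, -0.8559, -1.9373], 'opening': 0.0137}
-> [0.497, -0.151, 0.0282, -0.8] row [-0.0011, 0.0004, 0.0532] [0.0, -0.001, 0.001] rows needed 0.8511977934755321 0.009446109069106815
```

```bash
python3 -m pendant '[[0,0,0.02,0,0,0,-1],[0,0,0.035,0,0,0,-1],[0,0,0.046,0,0,0,-1],[0,0,0.048,0,0,0,-1],[0,0,0.048,0,0,0,-1]]'; python3 -m pendant '[[0,0,0.001,0,0,0,-1],[0,0,0.002,0,0,0,-1],[0,0,0.002,0,0,0,-1]]'
```

```text
clock: 23.2
tool_pos: [0.4973, -0.1512, 0.0328]
orientation: [180.0, -0.0, -0.8]
force: [0.5, -0.6, -2.0]
opening: 0.0142
clock: 23.58
tool_pos: [0.4971, -0.1511, 0.0307]
orientation: [-180.0, -0.0, -0.8]
force: [-0.2, -0.8, -1.7]
opening: 0.0139
```

```bash
python3 -m pendant '[[0,0,0.001,0,0,0,-1],[0,0,0.002,0,0,0,-1],[0,0,0.002,0,0,0,-1]]'; python3 -m pendant '[[0,0,0.0005,0,0,0,-1],[0,0,0.001,0,0,0,-1],[0,0,0.001,0,0,0,-1]]'
```

```text
clock: 23.95
tool_pos: [0.497, -0.1511, 0.0284]
orientation: [180.0, 0.0, -0.8]
force: [-0.1, -0.0, -1.1]
opening: 0.0137
clock: 24.32
tool_pos: [0.4971, -0.1511, 0.0278]
orientation: [180.0, -0.0, -0.8]
force: [-1.9, 0.6, 3.3]
opening: 0.0141
```

Contact is felt (+3 N from a −2 N hanging load). Releasing, rising and moving aside for a clear view.

```bash
python3 -m pendant '[[0,0,0,0,0,0,-0.6],[0,0,0,0,0,0,-0.3],[0,0,0,0,0,0,-0.2],[0,0,0,0,0,0,-0.2]]'; python3 -m pendant '[[0,0,-0.02,0,0,0,-0.2],[0,0,-0.06,0,0,0,-0.2],[0,0,-0.12,0,0,0,-0.2],[0,0,-0.18,0,0,0,-0.2],[0,0,-0.23,0,0,0,-0.2],[0,-0.06,-0.23,0,0,0,0],[0,-0.12,-0.23,0,0,0,0],[0,-0.18,-0.23,0,0,0,0],[0,-0.24,-0.23,0,0,0,0],[0,-0.3,-0.23,0,0,0,0],[0,-0.3,-0.23,0,0,0,0]]'
python3 - <<'E'
from h import *
st()
t=Cam("top");c=Cam("scene"); cv2.imwrite("pics/end_t.png",t.img);cv2.imwrite("pics/end_s.png",c.img)
crop(t.img,355,170,540,305,4,"end_tc.png")
f=lambda x,y:(90+x/2.6,60+y/2.6)
print(t.plane(np.array([(181,48),(664,48)])/4+[355,170],.209))
crop(c.img,90,60,310,285,2.6,"end_sc.png")
E
```

```text
clock: 24.82
tool_pos: [0.4971, -0.1511, 0.0275]
orientation: [-180.0, 0.0, -0.8]
force: [-0.0, 0.7, -0.4]
opening: 0.0342
clock: 26.2
tool_pos: [0.5011, 0.1523, 0.2572]
orientation: [-180.0, 0.0, -0.5]
force: [-0.6, -1.1, 0.5]
opening: 0.0442
{'clock': 26.2, 'joint_pos': [38.3825, 5.0856, -15.4692, -0.0127, -69.4547, 51.0837], 'tool_pos': [0.5011, 0.1523, 0.2572], 'orientation': [-179.9967, 0.0149, -0.5383], 'force': [-0.6406, -1.0999, 0.4613], 'opening': 0.0442}
[[ 0.61386503 -0.12026676  0.209     ]
 [ 0.60955942 -0.36241765  0.209     ]]
```

View pics/end_tc.png

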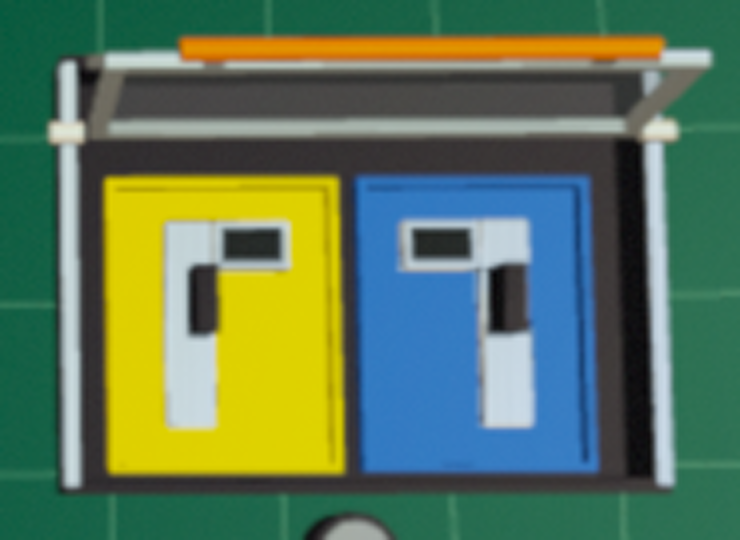

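View pics/end_sc.png

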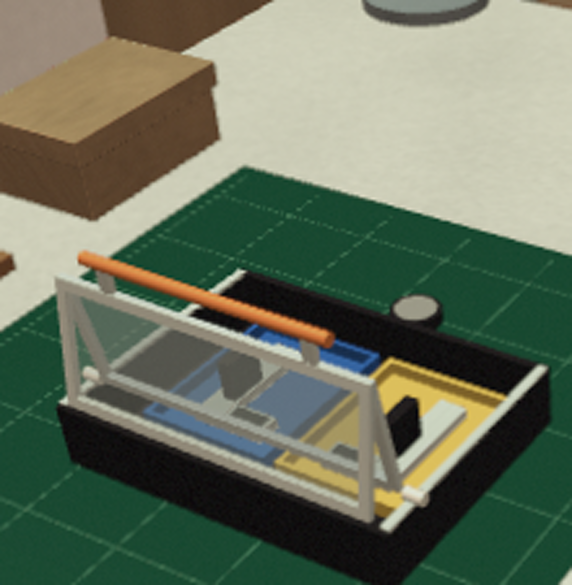

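View pics/end_t.png

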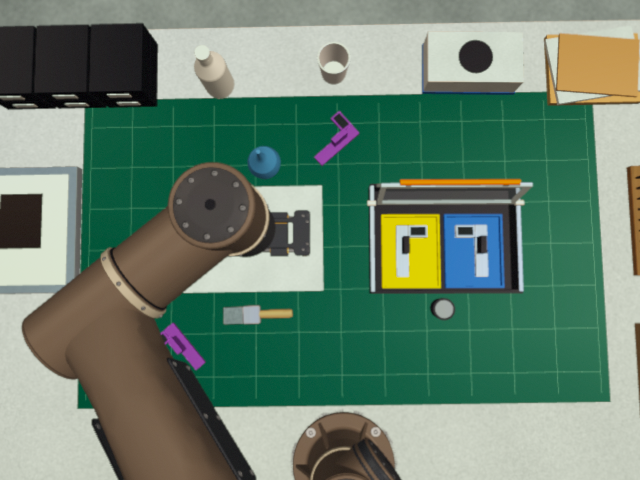

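View pics/end_s.png

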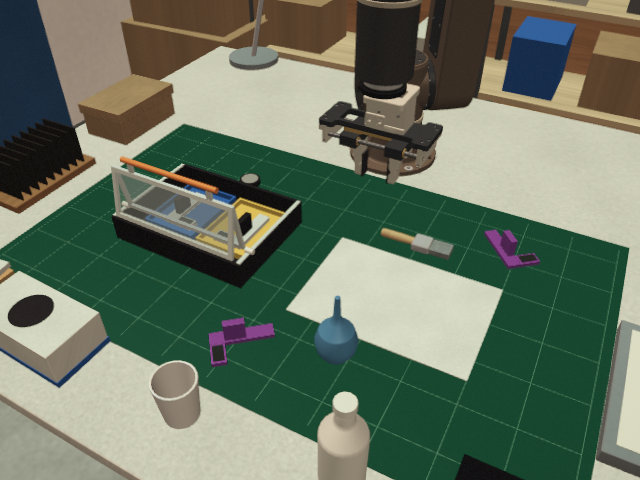

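Both jaws lie flat on their silhouettes, tab up. The cover is upright with the bar at (181–664, 48) in the crop. The blower (264,162), brush (257,315) and loupe (443,309) have not moved. The arm is still settling slightly, so a short hold and then handing in.

```bash
python3 -m pendant '[[0,0,0,0,0,0,0],[0,0,0,0,0,0,0],[0,0,0,0,0,0,0],[0,0,0,0,0,0,0]]'; python3 -c "
from plant import ctrl
print(ctrl.close_job())"
```

```text
clock: 26.8
tool_pos: [0.5013, 0.1484, 0.2577]
orientation: [-180.0, -0.0, -0.8]
force: [0.4, -0.4, -0.5]
opening: 0.0435
the job is handed in; nothing more can be done
None
```

The job is done and handed in at 26.8 s. The cover is fully folded back, the left-hand jaw is in the blue tray and the right-hand jaw is in the yellow tray.

- **Cover:** I pushed the fold bar along its arc until it stopped moving and the force rose to about 17 N. The final pictures put the bar about 20 mm before the hinge, which matches the 1.4 rad end stop. It stayed there through the jaw placements.
- **Jaws:** Each was gripped by its tab, lowered until I felt the tray floor (3–5 N), then released. The last views show both flat on their printed silhouettes, tab up, well clear of the tray walls.
- **Bystanders:** The blower, brush and loupe appear at the same pixels as at the start, and the arm ended clear of everything.

No check failed. The only disagreement was 2–3 mm between camera readings, which is about the stated calibration error.

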